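# Close the tea-bag box and tuck its flap under the lip

## Robot

A 6-joint arm with a two-finger parallel gripper is mounted at the origin on the work surface. World frame = base frame: x ahead of the robot, y to its left, z up, the work surface at z = 0. Lengths are in mm, angles in rad, forces in N, time in s.
With the tool pointing down it reaches from about 275 to 750 mm from the base axis. Payload 10.2 kg.
Tool frame: the origin (TCP) lies at the very end of the fingers, on their centre line; the grasp point (between the pads) lies 19 mm behind it; z points along the fingers, y is the line along which they close (so a half turn about z gives the same grasp; the last joint's range is limited). The gripper opens to 85 mm and grips with 20 to 120 N. Pads are 22 mm wide; open, the fingers measure 114 mm over their backs; the gripper's body (76 mm by 85 mm) begins 54 mm behind the grasp point. The pads swing forward as they close: fully open they stand 13 mm farther back than shut.
Start: joints at [1.105, 0.313, 1.498, -0, 1.331, -0.223], TCP at [126.234, 509.604, 231.294] pointing down, gripper open.
Joint ranges: [-2.94, 2.94], [-0.97, 2.17], [0.19, 2.56], [-1.23, 4.37], [0.02, 3.11], [-2.88, 2.88]. Speed limits (rad/s): [2.39, 2.39, 3.01, 3.14, 3.14, 3.14].

## Interface

Orientations are given as a unit quaternion [w, x, y, z].
In Python, from rig import ctrl gives the robot as it stands.
- The arm moves only by the shell command python3 -m pendant 'ROWS' [FORCE]. ROWS is JSON, a list that holds one entry, the list of rows, each a list of 5 numbers: the shift along the tool's x, y, z normalised to -1 to 1, where 1 is 200 mm, then the turn about the tool's z normalised to -1 to 1, where 1 is pi rad, then the opening, from 0 (shut) to 1 (fully open). In form: [[[dx, dy, dz, spin, hand], ...]]. A call has 1 to 12 rows; each row is the pose to reach, as a shift and turn from the pose commanded when the call began, along the tool's axes at that moment, turning the shorter way round; what a row does not reach only later rows make up. A row lasts 1/10 s, in which the tool goes at most 50 mm and 8.59 degrees, less where a joint would pass 70% of its speed; a pose out of reach is approached as far as the arm can. A call with a number of a shift or a turn outside -1 to 1 is refused whole. A call with a gripper value outside its range is refused whole. The fingers move at their own pace and stop on an object; FORCE is the grip in N (left out, the last holds). Time passes only in rows, so rows that repeat a pose let the fingers close. It gives the time, the measured TCP pose, the force, the opening and the grip force at its end, in the units of the state.
- ctrl.sense(): the state, without advancing time (a new reading comes with each control period).
- ctrl.capture(name): name is "scene" or "side" or "wrist"; returns (picture, depth): 480x640x3 uint8, blue, green, red; 480x640 float32, mm along the optical axis (not along the pixel's ray), 0 where there is no reading.
- ctrl.get_calibration(name): a dict with "K" (3x3 intrinsics, pixels), "origin" and "rotation" of the camera in the world. Camera axes: x right, y down, z forward; pixel columns grow to the right and rows downward; lengths in mm; the calibration is good to about 2 mm. A picture is of the moment at which its call begins: read the wrist's pose just before it. get_calibration takes no time and is no camera call; for the wrist camera it gives the pose at the moment of the call.
- ctrl.finish_job(): hands the job in; it is judged then, once.
The state is a dict: "time_s": time; "joints": joint angles; "dq": joint speeds; "tau": joint torques, N m; "eef_pos": TCP position; "ee_rot": TCP orientation; "force": force on the tool from outside, world axes, zero at the start; "wrist_torque": the same for the moment, N m; "grip_width": opening from 0.0 (shut) to 1.0 (fully open); "grip_force": force on a finger pad.
Only numpy, scipy, OpenCV 4.12 (cv2) and the standard library are available. Lean on these libraries where they do the work, as an engineer would, in place of code of your own. Each camera call takes 0.05 s, during which the arm holds its last target. There are 200 camera calls.

## Task

Close the open green tea-bag box on the shop counter: push the standing yellow flap over and down with the fingertips, and while holding it flat slide it by its red ridge towards the black lip, as far as it goes, so that its free edge is tucked beneath the lip and the box stays shut when you take the hand away. Only push and press with the fingers: do not pinch the flap or touch its inner side, do not pick anything up, and leave the jar, the tin and the carton beside the box standing where they are.

Things in the scene. Friction and masses are not known exactly. Their poses are not given: they have to be found in the camera images.
- tea_box: Open green box with paper sachets inside, fixed to the counter, 166 mm long (its x), 140 mm wide (its y), walls 66 mm high. Origin on the counter under the middle of the box (box from x = -80 to +86 mm). Its +x axis points level from the hinged rim to the rim with the lip; z is up. Only its place and yaw vary.
- hinge_line (a point): Middle of the flap's hinge axis, at x = -80 mm, z = 72 mm of the box; the axis runs along the box's y. Axes as the box's.
- lip_edge (a point): The black lip: a level strip as wide as the box, 4 mm thick, 30 mm deep, on the rim opposite to the hinge, overhanging the mouth towards it. Point: middle of its lower free edge, 136 mm from the hinge line, 83 mm above the counter, 5.5 mm above the top of the flap lying flat. Axes as the box's. The lip is solid: the flap's edge cannot pass through it, only go beneath it.
- flap_edge (a point): Middle of the free edge of the yellow flap, on its outer face (the upper one when closed). A stiff plate 130 mm wide, 3 mm thick; free edge 130 mm from the hinge line plus joint flap_tuck. x points from hinge to free edge, z out of the outer face, which lies 5.5 mm outside of the plane through the hinge axis (77.5 mm above the counter when flat).
- flap_inside (a point): Centre of the white paper lining on the flap's inner side (the lower one when closed), 56 x 110 mm; the fingers must not touch it. Axes as flap_edge. It lies 86 mm from the hinge line plus flap_tuck.
- ridge_foot (a point): Foot of the red ridge's sheer face, on the flap's outer face, mid-width: 90 mm from the hinge line plus flap_tuck. The ridge is 64 mm wide, 8 mm high; its sheer face looks to the hinge (a fingertip standing on the flap between hinge and ridge pushes it towards the lip); it slopes off to the free edge. Axes as flap_edge.
- flap_hinge (a joint): Angle of the flap, rad: 0 lies flat and closed (its stop), 1.57 stands upright; starts between 0.9 and 1.6. Sprung and stiff: let go when flat, it rises by itself to about 0.9 unless it is under the lip; pressing it flat takes about 0.4 N m (5 N at 80 mm from the hinge).
- flap_tuck (a joint): How far the flap is slid out in its own plane, away from the hinge, m: 0 drawn in, 0.020 fully out (stop); starts at 0 to 0.003, stays where left (friction 1.5 N). Flat at 0, its edge is 6 mm short of the lip; beyond 0.006 the edge is under the lip if the flap was flat by then, else it would land on top of the lip.
- spice_jar_mid (a point): Bystander: amber jar with a red lid, 60 mm across, 95 mm high, loose on the counter within 0.25 m of the box's middle. Point half-way up its axis.
- milk_tin_mid (a point): Bystander: tin with a blue label, 72 mm across, 100 mm high, loose, as near. Point half-way up its axis.
- soap_carton_mid (a point): Bystander: red carton with a paper band, 45 x 60 x 90 mm high, loose, as near. Point at its centre.
Not all that is in view belongs to the job. There is more than one size of the tea_box; the job needs the smaller.

How it is judged (in metres and radians):
On the way, in this order (a step that is already met when the one before it is completed fails the run):
1. the flap is folded down flat, its edge beneath the lip's height (value of joint flap_hinge below 0.07 rad), for 0.05 s.
2. the flap's edge is tucked beneath the lip (value of joint flap_hinge below 0.07 rad and value of joint flap_tuck above 0.012 m), for 0.2 s.
At the end, for the whole second after the job is handed in: The flap lies closed (hinge under 0.07 rad) and at rest, held by the lip alone, slid out by more than 12 mm so that its edge is at least 6 mm beneath the lip; jar, tin and carton stand upright (tilt under 0.2 rad) within 30 mm of where they were (all of step 2 and height (world z) of flap_edge below 0.0855 m and velocity of joint flap_hinge between -0.05 and 0.05 rad/s and distance of each of spice_jar_mid, milk_tin_mid, soap_carton_mid from where it was at the start of the episode below 0.03 m and angle between each of spice_jar_mid, milk_tin_mid, soap_carton_mid's own z axis and vertical below 0.2 rad); the robot touches nothing.
It fails at once if the spice jar is lifted, knocked over or pushed away (distance of spice_jar_mid from where it was at the start of the episode above 0.03 m or angle between spice_jar_mid's own z axis and vertical above 0.2 rad).
It fails at once if the milk tin is lifted, knocked over or pushed away (distance of milk_tin_mid from where it was at the start of the episode above 0.03 m or angle between milk_tin_mid's own z axis and vertical above 0.2 rad).
It fails at once if the soap carton is lifted, knocked over or pushed away (distance of soap_carton_mid from where it was at the start of the episode above 0.03 m or angle between soap_carton_mid's own z axis and vertical above 0.2 rad).
It fails at once if the flap is pinched or handled by its inner side (contact force between the fingers and flap_tuck_c3 above 0.5 N).
It also fails if it takes over 32 s, if anything falls off the work surface, if the arm or the gripper's body presses on something with over 40 N, if the wrist force passes 120 N, or if a joint passes its speed limit or range.

## Working session

There is one attempt and no reset: what is moved stays moved. The work goes in short steps, Python scripts to look and compute and a shell command to move; the robot and the scene stay as the last step left them, time stands still between calls to the robot, and variables do not carry over. Pictures are saved under pics/ and viewed, at most 10 in all, crops included, and the job is handed in when it is done.

```bash
ls; mkdir -p pics
python3 - <<'E'
from rig import ctrl
import cv2,numpy as np
for n in("scene","side"):
    p,d=ctrl.capture(n); c=ctrl.get_calibration(n)
    cv2.imwrite(f"pics/{n}0.png",p); np.savez(f"{n}0.npz",p=p,d=d,**{k:np.array(c[k]) for k in("K","origin","rotation")})
    print(n,c)
s=ctrl.sense();print(s)
E
```

```text
pics
scene {'K': array([[510.71179455,   0.        , 329.42093176],
       [  0.        , 510.71179455, 240.5016533 ],
       [  0.        ,   0.        ,   1.        ]]), 'origin': array([950.2015836 , 475.19110032, 929.52977104]), 'rotation': array([-0.10244672,  0.32891723,  0.90107771, -0.2633953 ])}
side {'K': array([[433.07428794,   0.        , 324.31090759],
       [  0.        , 433.07428794, 235.02693589],
       [  0.        ,   0.        ,   1.        ]]), 'origin': array([309.62868806, 512.2597397 , 696.14461883]), 'rotation': array([ 0.10535158, -0.27576614,  0.89268087, -0.34055095])}
{'time_s': 0.1, 'joints': array([ 1.10461445e+00,  3.13372062e-01,  1.49837244e+00,  2.69642010e-05,
        1.33098210e+00, -2.23369145e-01]), 'dq': array([ 0.00091998, -0.0003475 , -0.00123448,  0.00064894, -0.00103683,
        0.00019518]), 'tau': array([ 1.52621327e-03, -4.12896109e+01, -2.60142392e+01, -3.13174969e-04,
        3.11172043e-03,  1.76431251e-05]), 'eef_pos': array([126.11170239, 509.39242094, 230.79928536]), 'ee_rot': array([-2.03952711e-04,  1.21111506e-01,  9.92638747e-01, -5.29182363e-04]), 'force': array([-0.05160272,  0.46233355,  0.96214099]), 'wrist_torque': array([-0.00421061, -0.0268691 ,  0.02042353]), 'grip_force': 0.0, 'grip_width': 0.9994630267296849}
```

View pics/scene0.png

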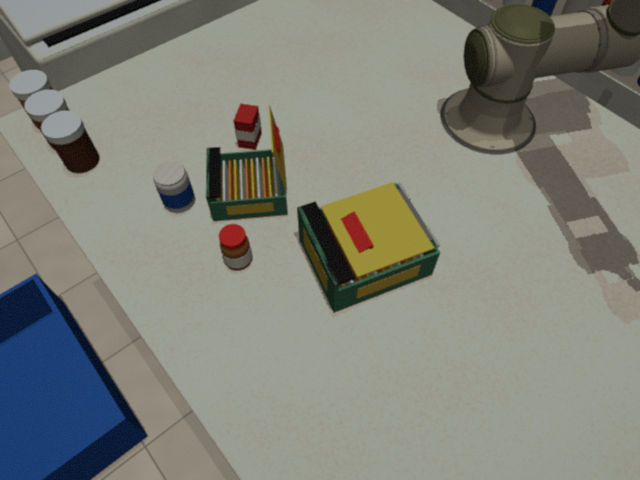

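View pics/side0.png

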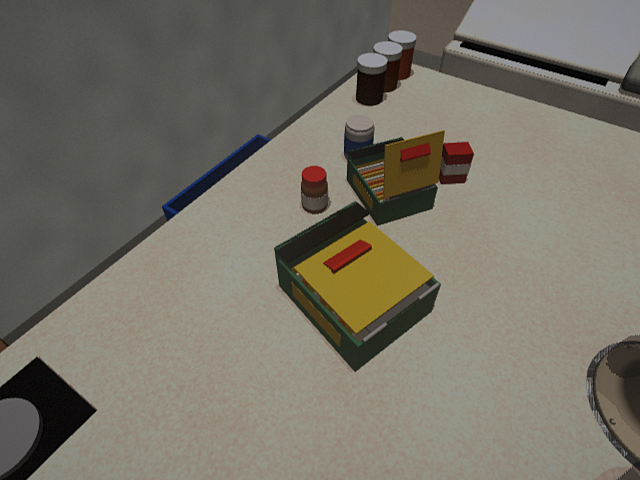

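The scene picture shows two green boxes. The small one, at about (245,185), has its flap standing open and a black lip at (213,175). The large one, at about (365,245), is already shut. The open, smaller one fits the task. The jar is at (235,247), the tin at (174,187) and the carton at (247,126).

```bash
cat > h.py <<'E'
import numpy as np,cv2
from scipy.spatial.transform import Rotation as R
def rot(q): return R.from_quat(np.roll(np.array(q),-1)).as_matrix()
def cloud(p,d,K,o,q):
    v,u=np.mgrid[:480,:640]
    c=np.stack([(u-K[0,2])/K[0,0]*d,(v-K[1,2])/K[1,1]*d,d],-1)
    return c@rot(q).T+o
def load(n):
    z=np.load(n); return z['p'],z['d'],cloud(z['p'],z['d'],z['K'],z['origin'],z['rotation'])
E
python3 - <<'E'
from h import *
for n,roi,pts in(("scene0.npz",(195,100,295,225),dict(jar=(233,231),tin=(171,170),carton=(248,110),lipA=(214,150),lipB=(214,198),mid=(214,172))),("side0.npz",(340,120,450,225),dict(jar=(314,172),tin=(359,123),carton=(457,148)))):
    p,d,X=load(n)
    for k,(u,v) in pts.items(): print(n,k,X[v,u].round(0))
    h=cv2.cvtColor(p,cv2.COLOR_BGR2HSV); m=np.zeros((480,640),bool); m[roi[1]:roi[3],roi[0]:roi[2]]=1
    z=X[...,2]
    g=m&(h[...,0]>60)&(h[...,0]<90)&(h[...,1]>100)&(d>0)&(z>5)
    blk=m&(h[...,2]<45)&(z>76)&(z<95)&(d>0)
    y=m&(h[...,0]>20)&(h[...,0]<32)&(h[...,1]>130)&(z>95)&(d>0)
    for nm,k in(("green",g),("black",blk),("yellow",y)):
        Q=X[k]; 
        if len(Q)<5: print(nm,len(Q));continue
        r=cv2.minAreaRect(Q[:,:2].astype(np.float32)); print(nm,len(Q),'rect',np.round(r[0]),np.round(r[1]),round(r[2],1),'z',np.percentile(Q[:,2],[2,50,98]).round(),'mean',Q.mean(0).round(1))
        if nm=="yellow":
            c=np.median(Q,0); Q2=Q[np.linalg.norm(Q-c,axis=1)<110]; u,s,vt=np.linalg.svd(Q2-Q2.mean(0),full_matrices=False);print(' normal',vt[2].round(3),s.round(1))
    cv2.imwrite(f"pics/crop_{n[:-4]}.png",cv2.resize(p[roi[1]:roi[3],roi[0]:roi[2]],None,fx=5,fy=5))
E
```

```text
scene0.npz jar [725. -69.  93.]
scene0.npz tin [ 739. -277.  100.]
scene0.npz carton [ 504. -331.   90.]
scene0.npz lipA [ 633. -278.   87.]
scene0.npz lipB [ 688. -217.   20.]
scene0.npz mid [ 668. -226.   86.]
green 1058 rect [ 613. -193.] [146. 160.] 56.6 z [ 6. 52. 86.] mean [ 634.2 -171.6   45.7]
black 595 rect [ 668. -228.] [140.  27.] 56.4 z [81. 86. 89.] mean [ 669.  -223.    85.7]
yellow 295 rect [ 552. -147.] [126.  19.] 55.9 z [100. 155. 203.] mean [ 565.6 -127.3  154.7]
 normal [-0.819  0.549  0.168] [654.8 564.1  11.7]
side0.npz jar [734. -69.  94.]
side0.npz tin [ 745. -273.   99.]
side0.npz carton [ 515. -327.   89.]
green 66 rect [ 648. -136.] [106. 298.] 17.0 z [ 36.  67. 118.] mean [ 633.8 -139.9   78.5]
black 500 rect [ 586. -195.] [224. 316.] 38.1 z [76. 86. 89.] mean [ 648.7 -197.    84.5]
yellow 595 rect [561. -94.] [243.  63.] 77.5 z [ 97. 156. 202.] mean [ 551.3 -144.9  155.6]
 normal [-0.822  0.545  0.168] [942.1 816.3  29.8]
```

View pics/crop_scene0.png

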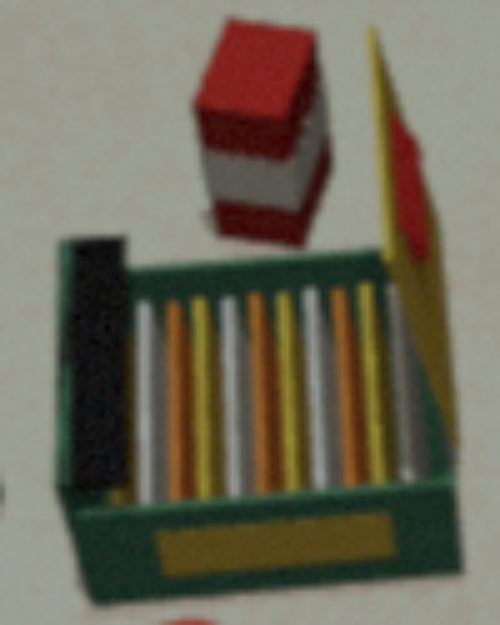

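This confirms the small box: the flap stands up, its red ridge and outer face look to the hinge (robot side), and the black lip is opposite.

- Yaw is about -33.7°, from lip and box rects of 140 x 27 and 146 x 160 mm, close to the given sizes.
- The lip's top is at z = 86 (87 expected), and the flap angle is about 1.40 rad.
- The box origin is about (609,-190) and the hinge about (542,-146). The jar, tin and carton are all clear of the approach.

Next I shut the hand and travel.

```bash
python3 -m pendant '[[[-0.22,-0.22,0,0,0],[-0.44,-0.44,0,0,0],[-0.66,-0.66,0,0,0],[-0.88,-0.88,0,0,0],[-0.88,-0.88,0,0,0],[-0.88,-0.88,0,0,0]]]' 20 && python3 -m pendant '[[[-0.22,-0.22,0,0,0],[-0.44,-0.44,0,0,0],[-0.66,-0.66,0,0,0],[-0.88,-0.88,0,0,0],[-0.88,-0.88,0,0,0],[-0.88,-0.88,0,0,0]]]'
cat >> h.py <<'E'
H=np.array([542.5,-145.6,72.]); bx=np.array([.832,-.555,0]); by=np.array([.555,.832,0])
B=np.stack([bx,by,[0,0,1]],1)
def rel(s):  # tcp in hinge frame
    return B.T@(s['eef_pos']-H)
def plan(s,x,y,z):  # row values to hinge-frame target
    T=rot(s['ee_rot']); d=T.T@(H+B@np.array([x,y,z])-s['eef_pos'])
    a=T[:,0]; t=-bx; ang=np.arctan2(np.cross(a,t)[2],a@t)
    return (d/200).round(4), round(-ang/np.pi,4)
E
python3 - <<'E'
from rig import ctrl
from h import *
s=ctrl.sense();print(s['eef_pos'],rel(s),plan(s,-35,0,85),s['grip_width'],s['joints'].round(2),s['force'])
E
```

```text
time_s: 0.7
eef_pos: [257.1, 292.8, 231.2]
ee_rot: [0.0, 0.125, 0.992, -0.0]
force: [-0.3, 0.2, -1.0]
grip_width: 0.001
grip_force: 0.0
time_s: 1.3
eef_pos: [385.3, 79.7, 231.0]
ee_rot: [-0.0, 0.124, 0.992, -0.0]
force: [0.3, 0.1, -0.1]
grip_width: 0.002
grip_force: 0.0
[385.32167667  79.72866069 231.00059803] [-255.8297717   100.23947625  159.00059803] (array([-0.8741, -0.8399,  0.3707]), np.float64(0.1081)) 0.0016786515055955955 [-0.1   0.02  1.85 -0.    1.27 -1.42] [ 0.30060408  0.10001276 -0.10947538]
```

```bash
python3 -m pendant '[[[-0.2,-0.2,0,0.03,0],[-0.4,-0.4,0,0.06,0],[-0.6,-0.6,0.1,0.09,0],[-0.8,-0.78,0.2,0.108,0],[-0.874,-0.84,0.3,0.108,0],[-0.874,-0.84,0.37,0.108,0],[-0.874,-0.84,0.37,0.108,0]]]'
python3 - <<'E'
from rig import ctrl
from h import *
for n in("scene","wrist"):
    p,d=ctrl.capture(n); c=ctrl.get_calibration(n); cv2.imwrite(f"pics/{n}1.png",p)
    np.savez(f"{n}1.npz",p=p,d=d,K=c['K'],origin=c['origin'],rotation=c['rotation'])
s=ctrl.sense();print(s['eef_pos'],rel(s),plan(s,-3,0,80),s['force'])
a=cv2.imread("pics/scene1.png")[80:280,160:460]; b=cv2.imread("pics/wrist1.png")
cv2.imwrite("pics/both1.png",np.hstack([cv2.resize(a,(480,320)),cv2.resize(b,(320,240))[:320] if 0 else cv2.copyMakeBorder(cv2.resize(b,(320,240)),0,80,0,0,0)]))
E
```

```text
time_s: 2.0
eef_pos: [511.9, -121.0, 154.6]
ee_rot: [-0.003, 0.287, 0.958, 0.001]
force: [-0.5, 0.7, 0.4]
grip_width: 0.006
grip_force: 0.0
[ 512.58615177 -120.50360058  157.67216742] [-38.8168234    4.27801855  85.67216742] (array([-0.1789, -0.0227,  0.0283]), np.float64(0.0023)) [-0.26897685 -0.36231383  0.56400708]
```

View pics/both1.png

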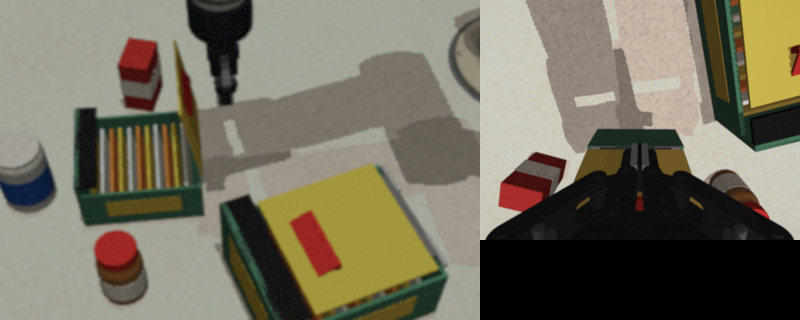

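The wrist view shows the shut fingers centred in front of the outer face of the flap, with the box wall below and the bystanders off to the sides. I start folding with small steps.

```bash
python3 -m pendant '[[[-0.06,0,0.01,0,0],[-0.11,0,0.015,0,0],[-0.16,0,0.025,0,0],[-0.20,0,0.04,0,0],[-0.235,0,0.06,0,0],[-0.268,0,0.075,0,0],[-0.3,0,0.097,0,0],[-0.328,0,0.118,0,0],[-0.328,0,0.118,0,0]]]'
python3 - <<'E'
from rig import ctrl
from h import *
p,d=ctrl.capture("side"); c=ctrl.get_calibration("side"); cv2.imwrite("pics/side2.png",cv2.resize(p[90:250,300:500],(750,600)))
s=ctrl.sense();print(s['eef_pos'],rel(s),s['force'])
X=cloud(p,d,c['K'],c['origin'],c['rotation']); h=cv2.cvtColor(p,cv2.COLOR_BGR2HSV)
L=(X-H)@B
m=(h[...,0]>20)&(h[...,0]<32)&(h[...,1]>130)&(d>0)&(L[...,2]>12)&(abs(L[...,1])<75)&(L[...,0]>-30)&(L[...,0]<130)
Q=L[m];u,sv,vt=np.linalg.svd(Q-Q.mean(0),full_matrices=False);n=vt[2]*np.sign(vt[2][2]);print(len(Q),n.round(3),'theta',np.arctan2(-n[0],n[2]),'off',Q.mean(0)@n,'smax',np.percentile(np.hypot(Q[:,0],Q[:,2]),99))
E
```

```text
time_s: 3.0
eef_pos: [567.6, -158.2, 132.9]
ee_rot: [-0.0, 0.287, 0.958, 0.0]
force: [-0.6, 0.6, -0.5]
grip_width: -0.001
grip_force: 0.0
[ 567.41730477 -157.99145666  133.24526936] [27.60845601  3.51941221 61.24526936] [ 0.07657927 -0.13347649  0.42181988]
890 [ 0.991 -0.135  0.02 ] theta -1.5508595742172047 off 25.403303486665006 smax 337.04667636284967
```

View pics/side2.png

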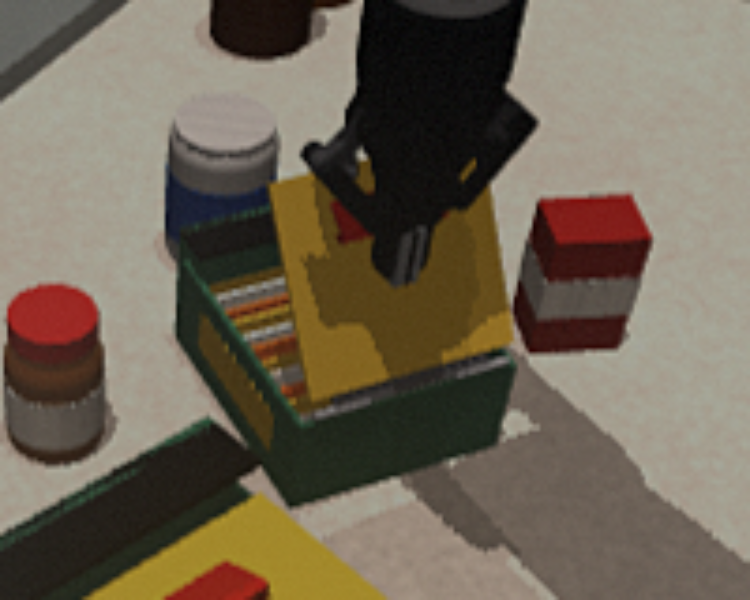

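The flap is now down to about 0.9 rad, and the tip is on its outer face just short of the red ridge. I continue along the arc.

```bash
python3 -m pendant '[[[-0.03,0,0.026,0,0],[-0.055,0,0.053,0,0],[-0.075,0,0.083,0,0],[-0.095,0,0.112,0,0],[-0.11,0,0.145,0,0],[-0.123,0,0.177,0,0],[-0.132,0,0.203,0,0],[-0.139,0,0.227,0,0],[-0.143,0,0.25,0,0],[-0.143,0,0.25,0,0],[-0.143,0,0.25,0,0]]]'
python3 - <<'E'
from rig import ctrl
from h import *
p,d=ctrl.capture("side");cv2.imwrite("pics/side3.png",cv2.resize(p[90:250,300:500],(750,600)))
s=ctrl.sense();print(s['eef_pos'],rel(s),s['force'])
E
```

```text
time_s: 4.15
eef_pos: [591.5, -173.9, 83.5]
ee_rot: [0.0, 0.287, 0.958, -0.0]
force: [1.9, -0.0, 2.6]
grip_width: -0.0
grip_force: 1.4
[ 591.41336143 -173.76257455   83.50181152] [56.32614559  3.71565357 11.50181152] [ 1.89366892 -1.34430811  3.78656057]
```

View pics/side3.png

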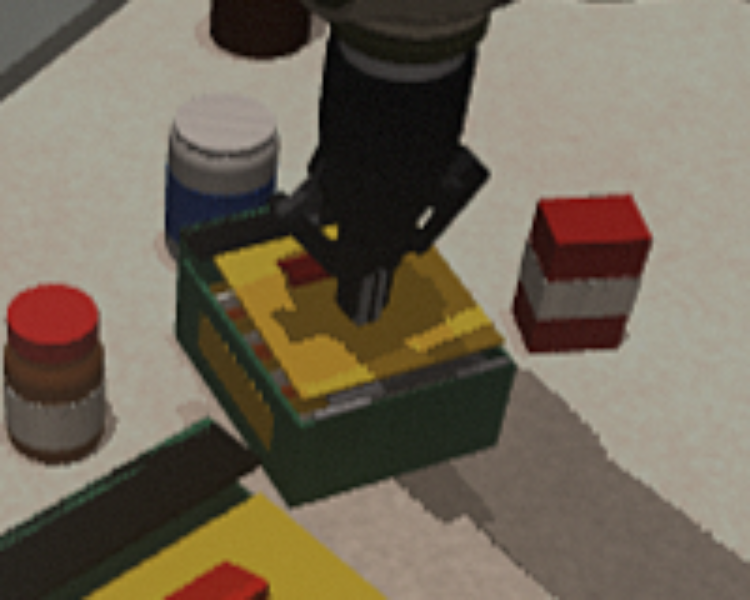

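The flap is almost flat, about 0.09 rad by tip height, and the lip is still ahead of its edge. I press straight down and hold.

```bash
python3 -m pendant '[[[0,0,0.015,0,0],[0,0,0.03,0,0],[0,0,0.04,0,0],[0,0,0.04,0,0],[0,0,0.04,0,0]]]'
```

```text
time_s: 4.7
eef_pos: [592.2, -174.2, 76.7]
ee_rot: [0.002, 0.287, 0.958, -0.0]
force: [2.5, -1.7, 7.4]
grip_width: 0.001
grip_force: 4.2
```

```bash
python3 -m pendant '[[[0,0,0.01,0,0],[0,0,0.01,0,0],[0,0,0.01,0,0]]]'
```

```text
time_s: 5.0
eef_pos: [592.3, -174.2, 75.8]
ee_rot: [0.002, 0.287, 0.958, -0.0]
force: [0.3, -1.2, 17.0]
grip_width: 0.001
grip_force: 7.9
```

The force now climbs steeply against the stop, so the flap is flat. I slide towards the lip.

```bash
python3 -m pendant '[[[-0.03,0,0,0,0],[-0.06,0,0,0,0],[-0.09,0,0,0,0],[-0.12,0,0,0,0],[-0.12,0,0,0,0]]]'; python3 -m pendant '[[[-0.02,0,0,0,0],[-0.04,0,0,0,0],[-0.05,0,0,0,0],[-0.05,0,0,0,0]]]'
```

```text
time_s: 5.5
eef_pos: [611.5, -186.8, 75.0]
ee_rot: [-0.0, 0.287, 0.958, 0.0]
force: [-3.9, 1.7, 15.2]
grip_width: 0.003
grip_force: 7.7
time_s: 5.9
eef_pos: [619.1, -191.5, 74.6]
ee_rot: [-0.001, 0.287, 0.958, 0.0]
force: [-7.0, 4.9, 15.6]
grip_width: -0.0
grip_force: 7.1
```

```bash
python3 -m pendant '[[[-0.02,0,0,0,0],[-0.04,0,0,0,0],[-0.04,0,0,0,0]]]'; python3 -m pendant '[[[-0.015,0,0,0,0],[-0.03,0,0,0,0],[-0.03,0,0,0,0]]]'
python3 - <<'E'
from rig import ctrl
from h import *
p,d=ctrl.capture("side");cv2.imwrite("pics/side4.png",cv2.resize(p[90:250,300:500],(750,600)))
s=ctrl.sense();print(s['eef_pos'],rel(s),B.T@s['force'])
E
```

```text
time_s: 6.2
eef_pos: [625.9, -196.0, 74.4]
ee_rot: [-0.001, 0.287, 0.958, 0.0]
force: [-4.6, 3.6, 12.8]
grip_width: -0.003
grip_force: 6.2
time_s: 6.5
eef_pos: [628.6, -197.7, 73.2]
ee_rot: [-0.005, 0.287, 0.958, 0.001]
force: [-16.2, 9.3, 15.3]
grip_width: 0.002
grip_force: 14.6
[ 628.65327477 -197.68087502   73.294618  ] [100.58441024   4.48377948   1.294618  ] [-18.34369034  -0.37606551  14.78341422]
```

View pics/side4.png

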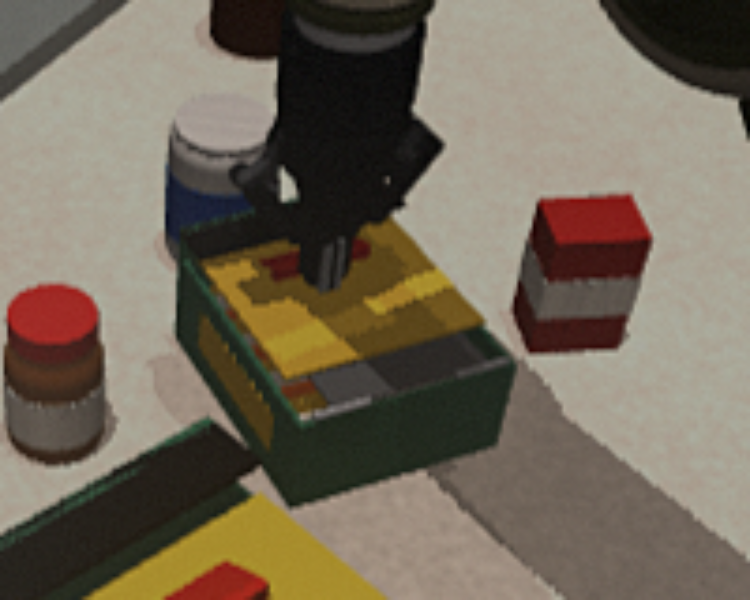

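The push force has jumped to 18 N, with the tip's front at 111 mm (90 + 20 expected). The flap is at its stop with its edge beneath the lip. I back off and up, then look.

```bash
python3 -m pendant '[[[0.005,0,-0.015,0,0],[0.015,0,-0.04,0,0],[0.03,0,-0.1,0,0],[0.05,0,-0.25,0,0],[0.2,0,-0.45,0,0],[0.4,0,-0.6,0,0],[0.6,0,-0.6,0,0],[0.8,0,-0.6,0,0],[0.8,0,-0.6,0,0]]]'
python3 - <<'E'
from rig import ctrl
from h import *
p,d=ctrl.capture("side");c=ctrl.get_calibration("side");cv2.imwrite("pics/side5.png",cv2.resize(p[90:250,300:500],(750,600)))
L=(cloud(p,d,c['K'],c['origin'],c['rotation'])-H)@B; h=cv2.cvtColor(p,cv2.COLOR_BGR2HSV)
m=(h[...,0]>20)&(h[...,0]<32)&(h[...,1]>130)&(d>0)&(abs(L[...,1])<60)&(L[...,0]>25)&(L[...,0]<125)&(L[...,2]>-5)
Q=L[m];print(len(Q),'z=a+b*x',np.polyfit(Q[:,0],Q[:,2],1))
s=ctrl.sense();print(s['eef_pos'],B.T@s['force'])
E
```

```text
time_s: 7.45
eef_pos: [494.3, -109.4, 193.9]
ee_rot: [-0.001, 0.286, 0.958, 0.0]
force: [-0.1, -0.8, -0.3]
grip_width: -0.001
grip_force: 0.0
1460 z=a+b*x [0.03954844 4.98984424]
[ 496.43889084 -111.0022339   194.40856349] [ 0.79968061 -0.83924041  0.89150086]
```

View pics/side5.png

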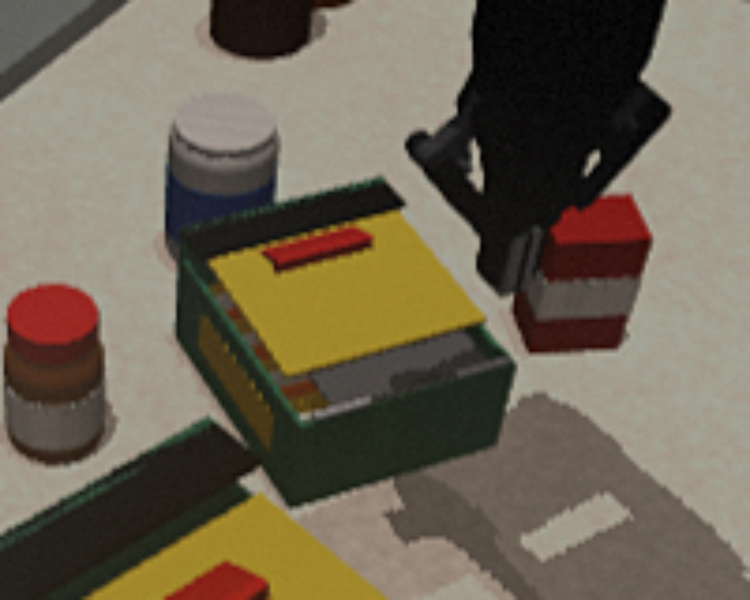

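The flap lies shut at about 0.04 rad, resting against the underside of the lip with its edge beneath it. The bystanders stand untouched and the hand is clear.

```bash
python3 -m pendant '[[[0,0,0,0,0],[0,0,0,0,0]]]' >/dev/null; python3 -c "
from rig import ctrl; print(ctrl.finish_job())"
```

```text
the job is handed in; nothing more can be done
None
```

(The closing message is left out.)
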